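Find the hidden drawer release on the headset base

TASK

The light grey headset base station on the desk has a sprung battery drawer, released by a hidden button: of the four identical flush dark grey pads on its flat top panel only one gives, the other three are rigid dummies. Feel along the pads with the fingertips, find the one that gives, and press it down until the drawer pops open; then take the hand away and leave the drawer standing open. Grasp and lift nothing, and leave the glass cube on the station, the headset, pencil cup, game cases and mouse where they are.

Things in the scene. Friction and masses are not known exactly. Their poses are not given: they have to be found in the camera images.
- station: light grey plastic headset base station fixed to the desk, 170 (x) x 270 (y) x 60 mm high; origin at the centre of its underside, z up; its front, with the black drawer, faces its own -x. The top is a flat panel 60 mm above the desk with a row of four pads, the row's centre line at x = -35 mm, pads at y = +87, +29, -29, -87 mm. The rear half of the panel is plain and carries the glass cube.
- pad0 (a point): centre of the top face of the pad at place 0 (station y = +87 mm; 0 is leftmost seen from the robot). Dark grey pad 40 x 40 mm in a 42 x 42 mm opening, sides along the station's x and y; its top is 58.5 mm above the desk, 1.5 mm below the panel. Axes as the station's. All four look alike; which place has the live pad changes from run to run.
- pad1 (a point): centre of the top face of the pad at place 1 (station y = +29 mm; 0 is leftmost seen from the robot). Dark grey pad 40 x 40 mm in a 42 x 42 mm opening, sides along the station's x and y; its top is 58.5 mm above the desk, 1.5 mm below the panel. Axes as the station's. All four look alike; which place has the live pad changes from run to run.
- pad2 (a point): centre of the top face of the pad at place 2 (station y = -29 mm; 0 is leftmost seen from the robot). Dark grey pad 40 x 40 mm in a 42 x 42 mm opening, sides along the station's x and y; its top is 58.5 mm above the desk, 1.5 mm below the panel. Axes as the station's. All four look alike; which place has the live pad changes from run to run.
- pad3 (a point): centre of the top face of the pad at place 3 (station y = -87 mm; 0 is leftmost seen from the robot). Dark grey pad 40 x 40 mm in a 42 x 42 mm opening, sides along the station's x and y; its top is 58.5 mm above the desk, 1.5 mm below the panel. Axes as the station's. All four look alike; which place has the live pad changes from run to run.
- release (a joint): how far the live pad is pressed below rest, m: 0 at rest, 0.006 fully down. A spring pushes it back: about 1.2 N to start moving, about 4 N fully down. At about 0.004 the catch lets the drawer go. The dummies do not move at all.
- drawer (a joint): how far the spring drawer has come out of the station's front, m: 0 shut and latched, 0.045 fully out. Once released it is driven out by its own spring in about half a second and stays out; it has no handle and cannot be pulled open while latched.
- drawer_front (a point): centre of the outer face of the black drawer front (210 mm wide, 40 mm high, its top 48 mm above the desk), facing the station's -x; moves with the drawer. Keep the space in front of it free.
- glass_cube: loose clear glass cube, 35 mm, standing on the rear half of the station's top panel, at least 50 mm behind the middle of the pad row (station's +x); origin at the centre of its underside. Leave it.
- headset: loose silver plastic headset lying on the desk left of the station, two round 76 mm ear cups joined by a flat-lying band, about 180 x 210 x 76 mm high; origin on the desk between the cups, band towards its +x. Leave it.
- pencil_cup: loose wooden cup, 80 mm across, 100 mm high, with three pencils up to 165 mm high, at the back of the desk; origin at the centre of its underside. Leave it.
- case_a: loose game case lying flat right of the station, 135 x 171 x 14 mm; origin at the centre of its underside. Leave it.
- case_b: second game case of the same size, lying on the first; origin at the centre of its underside. Leave it.
- mouse: loose black computer mouse, 110 x 60 x 35 mm, on the desk near the robot to its right; origin at the centre of its underside. Leave it.

How it is judged:
By the outcome, as a careful person would: the job done as asked, in the order asked, and still so for the second after the job is handed in, with the robot touching nothing.
It also fails if it takes over 48 s, if anything falls off the work surface, if the arm or the gripper's body presses on something with over 40 N, if the wrist force passes 120 N, or if a joint passes its speed limit or range.

ROBOT

A 6-joint arm with a two-finger parallel gripper is mounted at the origin on the work surface. World frame = base frame: x ahead of the robot, y to its left, z up, the work surface at z = 0. Lengths are in m, angles in degrees, forces in N, time in s.
With the tool pointing down it reaches from about 0.25 to 0.725 m from the base axis. Payload 9.7 kg.
Tool frame: the origin (TCP) lies on the centre line of the jaws, within the pads' length; the fingertips stand 17 mm ahead of it and the grasp point (between the pads) lies 2 mm behind it (bot.nose_length is the distance from the TCP to the fingertips, in m); x points along the fingers, y is the direction in which the jaws open and shut, and the axes are right-handed (so a half turn about x gives the same grasp; the last joint's range is limited). The gripper opens to 85 mm and grips with 20 to 120 N. Pads are 22 mm wide; open, the fingers measure 114 mm over their backs; the gripper's body (76 mm by 85 mm) begins 54 mm behind the grasp point. The pads swing forward as they close: fully open they stand 13 mm farther back than shut.
Start: joints at [-70.818, 4.979, 10.078, 95.1, 0, 90], TCP at [0.181, -0.519, 0.248] pointing down, gripper open.
Joint ranges: [-179.16, 179.16], [-48.56, 103.87], [-65.8, 70.77], [-126.05, 130.52], [-82.76, 87.17], [-180, 180]. Speed limits (degrees/s): [127.2, 127.2, 147.25, 180, 180, 180].

INTERFACE

Orientations are given as [roll, pitch, yaw] about the fixed x, y, z axes, in that order (R = Rz(yaw) Ry(pitch) Rx(roll)).
In Python, from workcell import bot, viewer, ticket gives the robot as it stands.
- The arm moves only by the tool jog_arm, never from a script. Its argument "deltas" is a list of rows, each an object of numbers: "fingers": the opening, from 0 (shut) to 1 (fully open); "x", "y", "z": the shift along the world's x, y, z in mm; "twist": the turn about the world's z in degrees. A call has 1 to 10 rows; each row is the pose to reach, as a shift and turn from the pose measured when the call began; what a row does not reach only later rows make up. A row lasts 1/10 s, in which the tool goes at most 50 mm and 8.59 degrees, less where a joint would pass 70% of its speed; a pose out of reach is approached as far as the arm can. A call with a gripper value outside its range is refused whole. The fingers move at their own pace and stop on an object; "grip_force" is the grip in N (left out, the last holds). Time passes only in rows, so rows that repeat a pose let the fingers close. It gives the time, the measured TCP pose, the force and the opening at its end, in the units of the state.
- bot.get_obs(): the state, without advancing time (a new reading comes with each control period).
- viewer.camera(name): name is "scene" or "top" or "wrist"; returns a dict with "image" (480x640x3 uint8, red, green, blue), "fovy" (degrees; the focal length in pixels is half the picture's height over the tangent of half this angle, whatever the lens; pixels are square), "cx", "cy" (the principal point, pixels), "world_to_cam" (4x4, takes a point from world to camera coordinates); the wrist camera has in their place "tool_from_camera" (4x4, takes a point from camera to tool coordinates, whose origin is the TCP and whose axes are the tool frame's). Camera axes: x right, y down, z forward; pixel columns grow to the right and rows downward; lengths in m; the calibration is good to about 2 mm. A picture is of the moment at which its call begins: read the wrist's pose just before it. There is no depth.
- ticket.job_done(): hands the job in, once; it reports no verdict.
The state is a dict: "time": time; "q": joint angles; "qd": joint speeds; "joint_efforts": joint torques, N m; "ee_pos": TCP position; "tcp_rot": TCP orientation; "wrist_force": force on the tool from outside, world axes, zero at the start; "torque": the same for the moment, N m; "opening": finger opening in m.
Only numpy, scipy, OpenCV 4.12 (cv2) and the standard library are available. Lean on these libraries where they do the work, as an engineer would, in place of code of your own. Each camera call takes 0.05 s, during which the arm holds its last target.

## Working session

There is one attempt and no reset: what is moved stays moved. The work goes in short steps, Python scripts to look and compute and a tool call to move; the robot and the scene stay as the last step left them, time stands still between calls to the robot, and variables do not carry over. Pictures are saved under pics/ and viewed, and the job is handed in when it is done.

Besides the shell and the picture viewer there is one more tool, called after "Request:" as name([rows], argument=value, ...), one row to a line, values as JSON. jog_arm: Moves the arm, as the interface text tells. Its arguments: {"type":"object","properties":{"deltas":{"type":"array"},"grip_force":{"type":"number"}},"required":["deltas"]}

```bash
mkdir -p pics; ls; python3 - <<'E'
from workcell import bot, viewer
import cv2
o=bot.get_obs();print(o,bot.nose_length)
for n in("top","scene"):
    c=viewer.camera(n);cv2.imwrite(f"pics/{n}0.png",c["image"][:,:,::-1]);print(n,c["fovy"],c["cx"],c["cy"],c["world_to_cam"])
E
```

```text
pics
{'time': 0.0, 'q': array([-7.08199247e+01,  5.01324589e+00,  1.00337789e+01,  9.51006436e+01,
       -1.37776736e-03,  8.99983671e+01]), 'qd': array([ 0.01547369, -0.05101748,  0.01568998,  0.12281358, -0.12588558,
        0.0094057 ]), 'joint_efforts': array([ 6.83070375e-04, -5.20390427e+01,  4.64802718e+01,  1.63994957e-02,
        5.71796579e-05,  1.69467949e-06]), 'ee_pos': array([ 0.18061922, -0.5192687 ,  0.24755643]), 'tcp_rot': array([-89.01633971,  89.91987756, 110.16536942]), 'wrist_force': array([-0.63537918, -0.20272192,  0.39881891]), 'torque': array([-0.01743928, -0.01682905, -0.0315877 ]), 'opening': 0.08557265943585207} 0.017
top 56.062384660702236 327.24253666728566 238.96431538180855 [[ 0.01396061 -0.99989961 -0.00242444 -0.01529525]
 [-0.98044842 -0.01321299 -0.19633215  0.5619927 ]
 [ 0.19628041  0.00511796 -0.98053445  1.09404077]
 [ 0.          0.          0.          1.        ]]
scene 55.459913719171126 312.73182105544055 236.47013731875356 [[ 0.86830988  0.49601604  0.00245889 -0.47704732]
 [ 0.33623788 -0.5849484  -0.73809177 -0.15484968]
 [-0.36466703  0.64171914 -0.67469585  1.53468885]
 [ 0.          0.          0.          1.        ]]
```

View pics/top0.png

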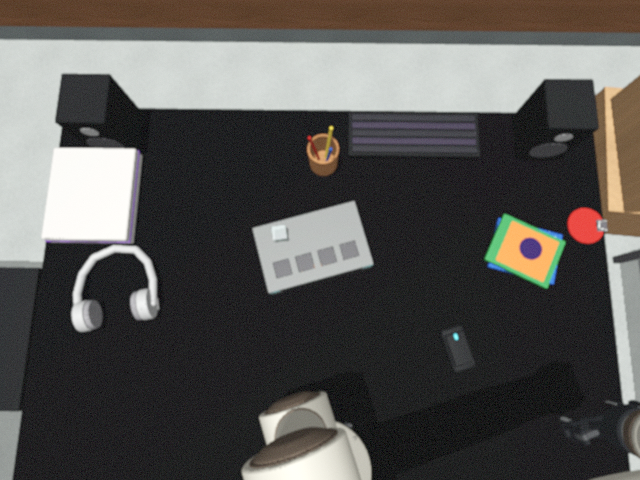

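View pics/scene0.png

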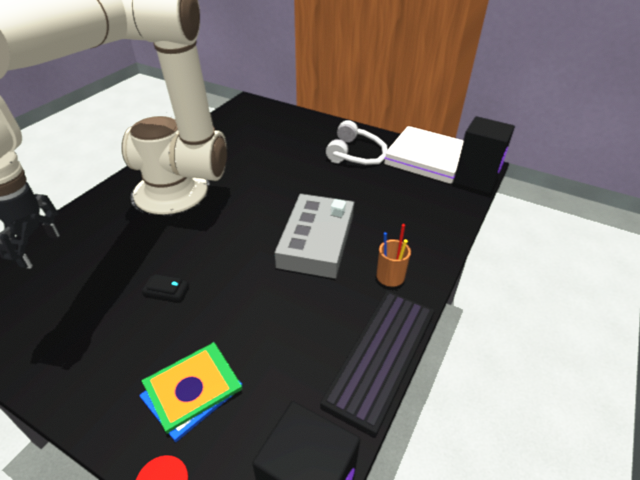

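The top view shows the station at about (312,247), with pads near (282,268), (304,262), (327,256) and (348,250). The cube is at (280,232). I'll enlarge a crop.

```bash
python3 - <<'E'
import cv2
i=cv2.imread("pics/top0.png")[190:305,240:385]
cv2.imwrite("pics/crop0.png",cv2.resize(i,None,fx=5,fy=5,interpolation=cv2.INTER_CUBIC))
E
```

```text
(no output)
```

View pics/crop0.png

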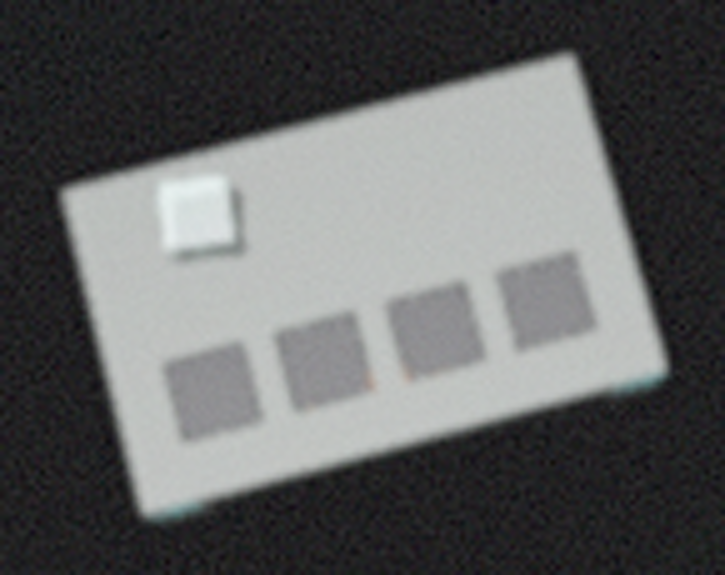

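The crop shows pad centres at (213,391), (324,361), (437,330) and (547,300). The panel corners are at (62,188), (573,52), (667,375) and (145,517), and the cube is at (198,215).

```bash
cat > h.py <<'E'
import numpy as np
def ray(c,px,z):
    f=240/np.tan(np.radians(c["fovy"]/2)); M=np.array(c["world_to_cam"]);R,t=M[:3,:3],M[:3,3]
    d=R.T@np.array([(px[0]-c["cx"])/f,(px[1]-c["cy"])/f,1]); o=-R.T@t
    return o+d*(z-o[2])/d[2]
E
python3 - <<'E'
from h import *
from workcell import viewer
from scipy.optimize import least_squares
c=viewer.camera("top")
up=lambda p:((p[0]+.5)/5-.5+240,(p[1]+.5)/5-.5+190)
P=[(213,391),(324,361),(437,330),(547,300)];C=[(62,188),(573,52),(667,375),(145,517)]
W=np.array([ray(c,up(p),.0585) for p in P]+[ray(c,up(p),.06) for p in C])[:,:2]
print(W.round(4))
L=np.array([[-.035,y] for y in(.087,.029,-.029,-.087)]+[[.085,.135],[.085,-.135],[-.085,-.135],[-.085,.135]])
def m(s):
    a=s[2];R=np.array([[np.cos(a),-np.sin(a)],[np.sin(a),np.cos(a)]]);return L@R.T+s[:2]
r=least_squares(lambda s:(m(s)-W).ravel(),[.5,0,.2])
print(r.x,np.degrees(r.x[2]),"res mm",((m(r.x)-W)*1000).round(1).tolist());print(m(r.x)[:4].round(4))
print("cube",ray(c,up((198,215)),.095))
E
```

```text
[[ 0.4862  0.1045]
 [ 0.5022  0.0491]
 [ 0.5187 -0.0076]
 [ 0.5349 -0.0631]
 [ 0.5894  0.1851]
 [ 0.6649 -0.0759]
 [ 0.4972 -0.1234]
 [ 0.4226  0.136 ]]
[0.54380813 0.03046041 0.28140795] 16.123487632302208 res mm [[-0.2, -0.2], [-0.0, -0.5], [-0.5, 0.5], [-0.5, 0.2], [-1.4, -1.3], [-2.0, 0.2], [2.5, 0.6], [2.1, 0.5]]
[[ 0.486   0.1043]
 [ 0.5021  0.0486]
 [ 0.5182 -0.0071]
 [ 0.5343 -0.0628]]
cube [0.5687079  0.11105314 0.095     ]
```

Request:
jog_arm([
  {"fingers":0,"x":20,"y":26,"z":0,"twist":0},
  {"fingers":0,"x":47,"y":61,"z":0,"twist":0},
  {"fingers":0,"x":74,"y":96,"z":0,"twist":0},
  {"fingers":0,"x":101,"y":131,"z":0,"twist":0},
  {"fingers":0,"x":128,"y":166,"z":0,"twist":0},
  {"fingers":0,"x":155,"y":201,"z":0,"twist":0},
  {"fingers":0,"x":182,"y":236,"z":0,"twist":0},
  {"fingers":0,"x":209,"y":271,"z":0,"twist":-1},
  {"fingers":0,"x":236,"y":306,"z":0,"twist":-2},
  {"fingers":0,"x":260,"y":336,"z":0,"twist":-3},
], grip_force=20)

```text
time: 1.15
ee_pos: [0.4415, -0.1814, 0.2477]
tcp_rot: [-95.1, 89.9, 101.1]
wrist_force: [-0.1, -1.6, 0.1]
opening: -0.0003
```

Request:
jog_arm([
  {"x":24,"y":30,"z":0},
  {"x":48,"y":60,"z":-5},
  {"x":70,"y":90,"z":-20},
  {"x":86,"y":110,"z":-45},
  {"x":93,"y":118.6,"z":-75},
  {"x":93,"y":118.6,"z":-105},
  {"x":93,"y":118.6,"z":-130},
  {"x":93,"y":118.6,"z":-143},
  {"x":93,"y":118.6,"z":-143},
])

```text
validation failed for argument at $.de...
```

```bash
python3 - <<'E'
from workcell import bot, viewer
import cv2
o=bot.get_obs();print(o["ee_pos"],o["tcp_rot"],o["wrist_force"],o["opening"])
for n in("top","scene","wrist"):
    c=viewer.camera(n);cv2.imwrite(f"pics/{n}1.png",c["image"][:,:,::-1])
    if n=="scene": cv2.imwrite("pics/crop1.png",cv2.resize(c["image"][140:300,230:430,::-1],None,fx=3.7,fy=3.7,interpolation=cv2.INTER_CUBIC))
E
```

```text
[ 0.44154258 -0.18137878  0.24767689] [-95.08278108  89.94056695 101.09207707] [-0.10016409 -1.61872599  0.08954307] -0.00025831484274592734
```

View pics/crop1.png

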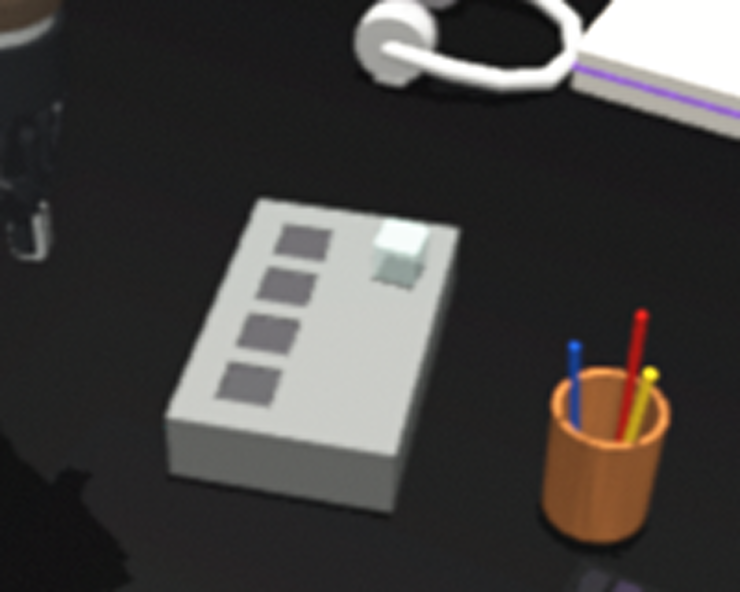

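View pics/wrist1.png

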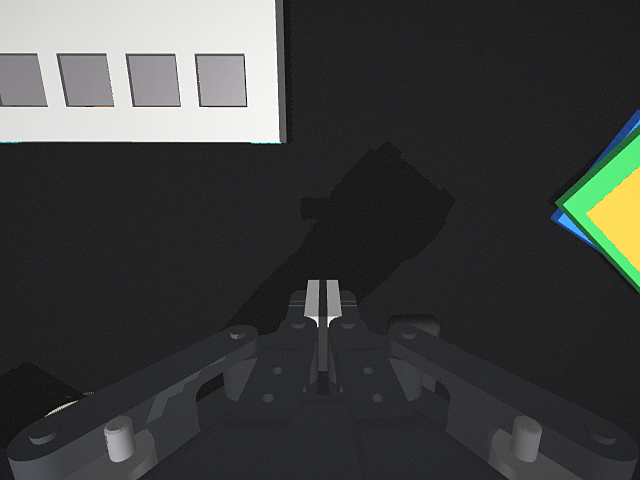

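The wrist view shows the shut fingers, with the station edges parallel to the jaw axis. The move was refused, probably because every key is needed in each row. I'll resend it.

Request:
jog_arm([
  {"fingers":0,"x":24,"y":30,"z":0,"twist":0},
  {"fingers":0,"x":48,"y":60,"z":-5,"twist":0},
  {"fingers":0,"x":70,"y":90,"z":-20,"twist":0},
  {"fingers":0,"x":86,"y":110,"z":-45,"twist":0},
  {"fingers":0,"x":93,"y":118.6,"z":-75,"twist":0},
  {"fingers":0,"x":93,"y":118.6,"z":-105,"twist":0},
  {"fingers":0,"x":93,"y":118.6,"z":-130,"twist":0},
  {"fingers":0,"x":93,"y":118.6,"z":-143,"twist":0},
  {"fingers":0,"x":93,"y":118.6,"z":-143,"twist":0},
], grip_force=20)

```text
time: 2.2
ee_pos: [0.5333, -0.0638, 0.1027]
tcp_rot: [-37.3, 89.8, 159.0]
wrist_force: [0.0, -0.2, -0.8]
opening: -0.0005
```

```bash
python3 - <<'E'
from workcell import bot, viewer
import cv2
o=bot.get_obs();print(o["ee_pos"],o["tcp_rot"],o["wrist_force"],o["opening"])
for n in("top","scene","wrist"):
    c=viewer.camera(n);cv2.imwrite(f"pics/{n}2.png",c["image"][:,:,::-1])
    if n=="scene": cv2.imwrite("pics/crop2.png",cv2.resize(c["image"][140:300,230:430,::-1],None,fx=3.7,fy=3.7,interpolation=cv2.INTER_CUBIC))
E
```

```text
[ 0.53333376 -0.06381995  0.10270693] [-37.32794652  89.75283317 159.01646372] [ 0.03524687 -0.15453901 -0.79734383] -0.0005167156800768932
```

View pics/crop2.png

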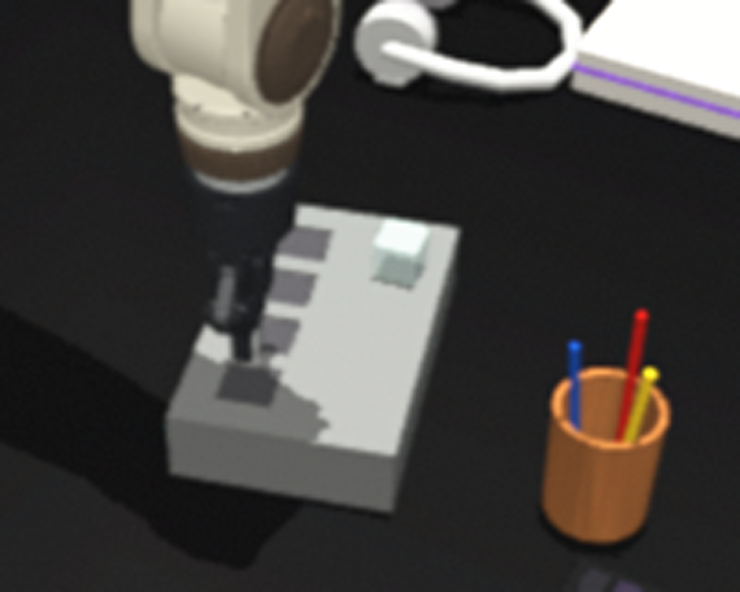

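View pics/wrist2.png

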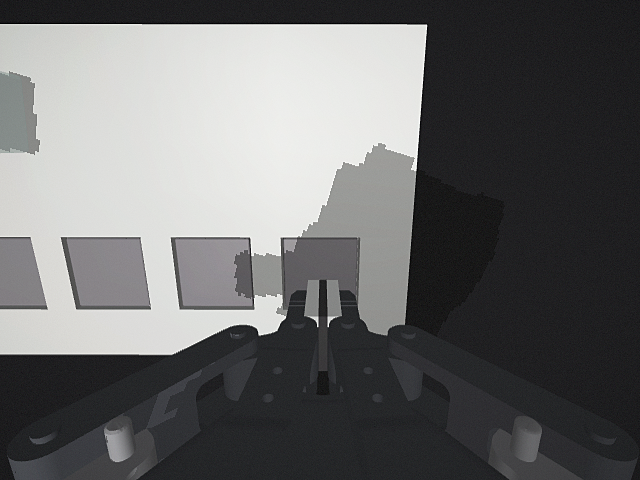

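Pad 3 spans about (281–359, 238–309) in the wrist view, laterally centred under the fingers. I'll cross-check its position from this calibration.

```bash
python3 - <<'E'
from workcell import bot, viewer
import numpy as np
from scipy.spatial.transform import Rotation as Ro
o=bot.get_obs();c=viewer.camera("wrist");T=np.array(c["tool_from_camera"])
R=Ro.from_euler("xyz",o["tcp_rot"],degrees=True).as_matrix()
f=240/np.tan(np.radians(c["fovy"]/2))
def pr(px,z):
    d=R@T[:3,:3]@np.array([(px[0]-c["cx"])/f,(px[1]-c["cy"])/f,1]);p=o["ee_pos"]+R@T[:3,3]
    return p+d*(z-p[2])/d[2]
for px in((281,238),(359,238),(359,309),(62,238),(143,238)): print(px,pr(px,.06).round(4))
e=o["ee_pos"]+R@[.017,0,0];q=T[:3,:3].T@([.017,0,0]-T[:3,3]);print("tip",e,"px",q[:2]/q[2]*f+[c["cx"],c["cy"]])
s,k=np.sin(np.radians(16.12)),np.cos(np.radians(16.12))
a=pr((281,238),.06);b=pr((359,238),.06);m=(a+b)/2-.021*np.array([k,s,0]);print("pad3 centre",m)
E
```

```text
(281, 238) [ 0.5487 -0.037   0.06  ]
(359, 238) [ 0.5604 -0.0767  0.06  ]
(359, 309) [ 0.521  -0.0895  0.06  ]
(62, 238) [0.516  0.0744 0.06  ]
(143, 238) [0.5281 0.0332 0.06  ]
tip [ 0.53507356 -0.06360208  0.08885441] px [321.81098079 297.13784521]
pad3 centre [ 0.53441004 -0.06266533  0.06      ]
```

Request:
jog_arm([
  {"fingers":0,"x":0,"y":1,"z":-8,"twist":0},
  {"fingers":0,"x":0,"y":1,"z":-16,"twist":0},
  {"fingers":0,"x":0,"y":1,"z":-21,"twist":0},
  {"fingers":0,"x":0,"y":1,"z":-23,"twist":0},
  {"fingers":0,"x":0,"y":1,"z":-23,"twist":0},
], grip_force=20)

```text
time: 2.9
ee_pos: [0.5349, -0.0625, 0.0825]
tcp_rot: [-125.9, 89.9, 70.5]
wrist_force: [-0.2, 0.5, -0.1]
opening: -0.0002
```

Request:
jog_arm([
  {"fingers":0,"x":0,"y":0,"z":-3,"twist":0},
  {"fingers":0,"x":0,"y":0,"z":-5,"twist":0},
  {"fingers":0,"x":0,"y":0,"z":-6,"twist":0},
  {"fingers":0,"x":0,"y":0,"z":-6,"twist":0},
], grip_force=20)

```text
time: 3.3
ee_pos: [0.5348, -0.0624, 0.0763]
tcp_rot: [-116.1, 89.9, 80.3]
wrist_force: [0.1, 0.0, -0.8]
opening: 0.0001
```

Request:
jog_arm([
  {"fingers":0,"x":0,"y":0,"z":-1,"twist":0},
  {"fingers":0,"x":0,"y":0,"z":-1,"twist":0},
], grip_force=20)

```text
time: 3.5
ee_pos: [0.535, -0.0625, 0.0754]
tcp_rot: [-131.6, 89.9, 64.8]
wrist_force: [-0.9, 0.4, 0.5]
opening: 0.0001
```

Request:
jog_arm([
  {"fingers":0,"x":0,"y":0,"z":-1,"twist":0},
  {"fingers":0,"x":0,"y":0,"z":-1,"twist":0},
], grip_force=20)

```text
time: 3.7
ee_pos: [0.535, -0.0625, 0.0745]
tcp_rot: [-137.6, 89.9, 58.8]
wrist_force: [-0.7, 0.3, 2.3]
opening: -0.0001
```

Request:
jog_arm([
  {"fingers":0,"x":0,"y":0,"z":-1,"twist":0},
  {"fingers":0,"x":0,"y":0,"z":-1,"twist":0},
], grip_force=20)

```text
time: 3.9
ee_pos: [0.535, -0.0625, 0.0736]
tcp_rot: [-141.4, 89.9, 55.0]
wrist_force: [-1.1, -0.4, 2.0]
opening: -0.0002
```

```bash
python3 - <<'E'
from workcell import bot
for i in range(2):
    o=bot.get_obs();print(o["ee_pos"],o["wrist_force"])
E
```

```text
[ 0.53500397 -0.06247589  0.07356693] [-1.05050717 -0.40371618  2.00530257]
[ 0.53500397 -0.06247589  0.07356693] [-1.05050717 -0.40371618  2.00530257]
```

Pad 3 gives under about 2 N while the tool keeps descending, so it looks live. I'll press on.

Request:
jog_arm([
  {"fingers":0,"x":0,"y":0,"z":-1,"twist":0},
  {"fingers":0,"x":0,"y":0,"z":-2,"twist":0},
  {"fingers":0,"x":0,"y":0,"z":-2,"twist":0},
], grip_force=20)

```text
time: 4.2
ee_pos: [0.535, -0.0625, 0.0714]
tcp_rot: [-139.6, 89.9, 56.8]
wrist_force: [-0.4, 1.1, 2.3]
opening: 0.0003
```

Request:
jog_arm([
  {"fingers":0,"x":0,"y":0,"z":-1,"twist":0},
  {"fingers":0,"x":0,"y":0,"z":-1,"twist":0},
], grip_force=20)

```text
time: 4.4
ee_pos: [0.535, -0.0624, 0.0703]
tcp_rot: [-138.9, 89.9, 57.5]
wrist_force: [-1.0, -0.2, 3.2]
opening: 0.0001
```

```bash
python3 - <<'E'
from workcell import bot, viewer
import cv2
c=viewer.camera("top");o=bot.get_obs();print(o["ee_pos"],o["wrist_force"])
cv2.imwrite("pics/crop3.png",cv2.resize(c["image"][190:305,240:385,::-1],None,fx=5,fy=5,interpolation=cv2.INTER_CUBIC))
E
```

```text
[ 0.53501398 -0.06245787  0.07040582] [-1.58443492 -0.2729913   4.47116895]
```

View pics/crop3.png

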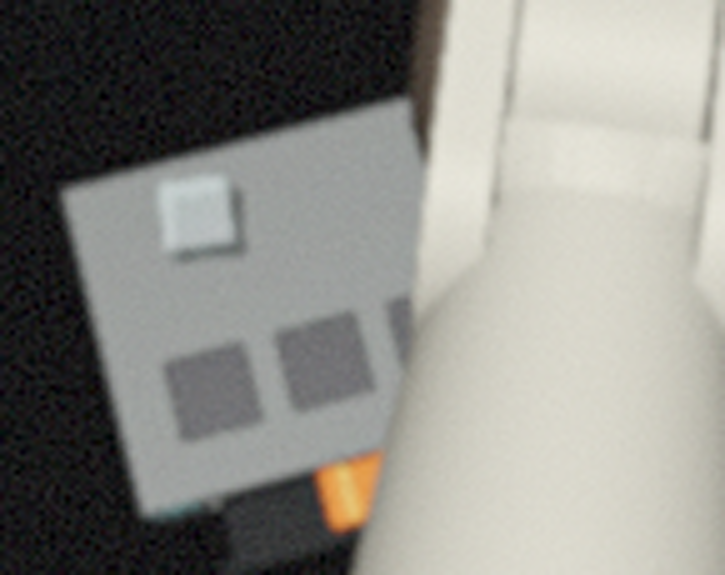

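The drawer has popped out: its dark edge is at about (290,520) and the orange battery at (350,490). The cube is still at (198,215). Now I'll take the hand straight up, then aside.

Request:
jog_arm([
  {"fingers":0,"x":0,"y":0,"z":10,"twist":0},
  {"fingers":0,"x":0,"y":0,"z":30,"twist":0},
  {"fingers":0,"x":0,"y":0,"z":65,"twist":0},
  {"fingers":0,"x":0,"y":0,"z":105,"twist":0},
  {"fingers":0,"x":0,"y":0,"z":145,"twist":0},
  {"fingers":0,"x":-15,"y":-25,"z":170,"twist":0},
  {"fingers":0,"x":-40,"y":-60,"z":180,"twist":0},
  {"fingers":0,"x":-65,"y":-95,"z":180,"twist":0},
  {"fingers":0,"x":-90,"y":-130,"z":180,"twist":0},
  {"fingers":0,"x":-110,"y":-155,"z":180,"twist":0},
], grip_force=20)

```text
time: 5.45
ee_pos: [0.4236, -0.219, 0.2511]
tcp_rot: [-178.0, 89.9, 18.3]
wrist_force: [0.5, 0.3, 0.7]
opening: 0.0001
```

Request:
jog_arm([
  {"fingers":0,"x":-25,"y":-35,"z":0,"twist":0},
  {"fingers":0,"x":-50,"y":-70,"z":0,"twist":0},
  {"fingers":0,"x":-70,"y":-100,"z":0,"twist":0},
  {"fingers":0,"x":-80,"y":-115,"z":0,"twist":0},
  {"fingers":0,"x":-80,"y":-115,"z":0,"twist":0},
  {"fingers":0,"x":-80,"y":-115,"z":0,"twist":0},
], grip_force=20)

```text
time: 6.05
ee_pos: [0.3436, -0.3339, 0.2514]
tcp_rot: [-173.1, 89.9, 23.1]
wrist_force: [-0.3, -0.3, -0.2]
opening: 0.0001
```

```bash
python3 - <<'E'
from workcell import bot, viewer
import cv2
c=viewer.camera("top");o=bot.get_obs();print(o["time"],o["ee_pos"],o["wrist_force"],abs(o["qd"]).max())
cv2.imwrite("pics/top4.png",c["image"][:,:,::-1])
cv2.imwrite("pics/crop4.png",cv2.resize(c["image"][190:305,240:385,::-1],None,fx=5,fy=5,interpolation=cv2.INTER_CUBIC))
E
```

```text
6.1 [ 0.34392025 -0.33355622  0.25135592] [-0.30312219  0.27270189  0.34671636] 1.002056369783959
```

View pics/top4.png

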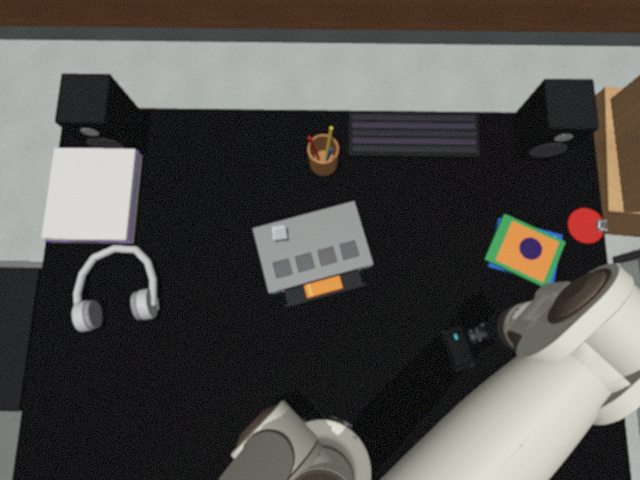

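View pics/crop4.png

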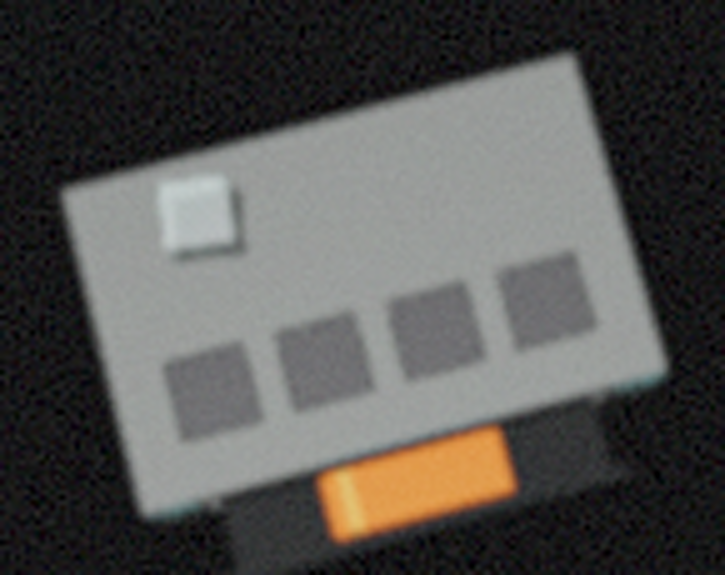

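The drawer is standing open, with its front edge running from about (235,570) to (625,475). The cube at (198,215) and everything else in view are where they were, and the hand is clear in the air. I'll hand the job in.

```bash
python3 -c "
from workcell import ticket
print(ticket.job_done())"
```

```text
the job is handed in; nothing more can be done
None
```

The drawer is open and the job is handed in, at about 6.1 s on the robot's clock.

- **Finding the pads:** I located the station in the top camera, and the wrist camera agreed on pad 3 to about 0.3 mm. The station's corners fitted less well, with errors of up to 2.5 mm.
- **Finding the live pad:** I felt pad 3 (rightmost) first, with the fingers shut. It gave under about 2 N, so I did not touch the other three pads.
- **Pressing:** I pressed it down about 5 mm, with force readings up to about 4.5 N, and the drawer popped out.
- **Last checks:** After I lifted the hand and moved it aside, the top camera showed the drawer still open. The cube, headset, pencil cup and game cases appeared unmoved. The wrist force was near zero.
- **Not fully checked:** The gripper hangs close to the mouse in the last picture. It was about 0.25 m above the desk, so it was not touching the mouse. I did not measure how far the drawer had come out.
- **Refused move:** One move call was refused because its rows left out some values. Nothing moved, and I sent it again complete.

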